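# Find and open the empty tile pocket

## Task

Four identical tile covers close the pockets of the wooden stock case: three lie over full pockets and sit firm, the fourth, over the empty pocket, rocks. Press lightly on the covers with the fingertips to find the one that rocks, then push its front half (the side towards the robot) down into the pocket until that cover is fully open, and leave it standing open. Never force a firm cover, lift nothing, and leave the pots and tools standing where they are.

Things in the scene. Friction and masses are not known exactly. Their poses are not given: they have to be found in the camera images.
- case: low plywood case fixed to the bench, 226 (x) x 618 (y) x 90 mm high; front = its -x side, towards the robot. Origin: on the bench under the middle of the row of covers. Four pockets (136 x 126 mm, floor 6 mm above the bench) in a row along y, a 70 mm ledge between the middle two, a 75 mm ledge behind, level with the covers; front wall 15 mm thick
- cover_a_top (a point): centre of the upper face of cover a (leftmost, 234 mm from the case's middle along its +y): white tile on plywood, 130 (x) x 120 (y) x 12 mm, flush with the case top, 3 mm gaps around. Axes as the case while shut; tilts with the cover. Over a full pocket it gives only about 1 mm (0.03 rad at most) either way; which pocket is nearly empty varies and cannot be seen
- cover_a (a joint): tilt of cover a, rad, about a line along y through its middle, 6 mm below its top: 0 level and shut, positive = front half (case -x) sunk into the pocket, rear half raised; +0.60 fully open stop, -0.06 stop the other way. Balanced; pivot friction 0.10 N m (about 3 N pressed 34 mm from the line) keeps it where it is left
- cover_b_top (a point): centre of the upper face of cover b (second from the left, 98 mm along +y): white tile on plywood, 130 (x) x 120 (y) x 12 mm, flush with the case top, 3 mm gaps around. Axes as the case while shut; tilts with the cover. Over a full pocket it gives only about 1 mm (0.03 rad at most) either way; which pocket is nearly empty varies and cannot be seen
- cover_b (a joint): tilt of cover b, rad, about a line along y through its middle, 6 mm below its top: 0 level and shut, positive = front half (case -x) sunk into the pocket, rear half raised; +0.60 fully open stop, -0.06 stop the other way. Balanced; pivot friction 0.10 N m (about 3 N pressed 34 mm from the line) keeps it where it is left
- cover_c_top (a point): centre of the upper face of cover c (third from the left, 98 mm along -y): white tile on plywood, 130 (x) x 120 (y) x 12 mm, flush with the case top, 3 mm gaps around. Axes as the case while shut; tilts with the cover. Over a full pocket it gives only about 1 mm (0.03 rad at most) either way; which pocket is nearly empty varies and cannot be seen
- cover_c (a joint): tilt of cover c, rad, about a line along y through its middle, 6 mm below its top: 0 level and shut, positive = front half (case -x) sunk into the pocket, rear half raised; +0.60 fully open stop, -0.06 stop the other way. Balanced; pivot friction 0.10 N m (about 3 N pressed 34 mm from the line) keeps it where it is left
- cover_d_top (a point): centre of the upper face of cover d (rightmost, 234 mm along -y): white tile on plywood, 130 (x) x 120 (y) x 12 mm, flush with the case top, 3 mm gaps around. Axes as the case while shut; tilts with the cover. Over a full pocket it gives only about 1 mm (0.03 rad at most) either way; which pocket is nearly empty varies and cannot be seen
- cover_d (a joint): tilt of cover d, rad, about a line along y through its middle, 6 mm below its top: 0 level and shut, positive = front half (case -x) sunk into the pocket, rear half raised; +0.60 fully open stop, -0.06 stop the other way. Balanced; pivot friction 0.10 N m (about 3 N pressed 34 mm from the line) keeps it where it is left
- pot: bystander: small lidded white pot, 46 mm across, 34 mm high, on the middle ledge; origin at the centre of its underside
- glaze_jar: bystander: jar 44 mm across, 65 mm high, on the rear ledge; origin at the centre of its underside
- water_cup: bystander: blue cup 56 mm across, 60 mm high, on the rear ledge; origin at the centre of its underside
- stamp: bystander: hand stamp, 34 x 50 mm foot, 58 mm high, on the rear ledge; origin at the centre of its underside
- tile_block: bystander: thick tile 100 x 100 x 30 mm, lying on the bench left of the case; origin at the centre of its underside
- bowl: bystander: white bowl 100 mm across, 45 mm high, on the bench right of the case; origin at the centre of its underside

How it is judged:
By the outcome, as a careful person would: the job done as asked, in the order asked, and still so for the second after the job is handed in, with the robot touching nothing.
It also fails if it takes over 45 s, if anything falls off the work surface, if the arm or the gripper's body presses on something with over 40 N, if the wrist force passes 120 N, or if a joint passes its speed limit or range.

## Robot

A 6-joint arm with a two-finger parallel gripper is mounted at the origin on the work surface. World frame = base frame: x ahead of the robot, y to its left, z up, the work surface at z = 0. Lengths are in m, angles in rad, forces in N, time in s.
With the tool pointing down it reaches from about 0.275 to 0.75 m from the base axis. Payload 10.2 kg.
Tool frame: the origin (TCP) lies midway between the tips of the shut fingers; the grasp point (between the pads) lies 19 mm behind it (env.hold_point_z is the distance from the TCP to the grasp point, in m); x points along the fingers, z is the direction in which the jaws open and shut, and the axes are right-handed (so a half turn about x gives the same grasp; the last joint's range is limited). The gripper opens to 85 mm and grips with 20 to 120 N. Pads are 22 mm wide; open, the fingers measure 114 mm over their backs; the gripper's body (76 mm by 85 mm) begins 54 mm behind the grasp point. The pads swing forward as they close: fully open they stand 13 mm farther back than shut.
Start: joints at [0.993, 0.313, 1.498, -0, 1.331, -0.223], TCP at [0.182, 0.492, 0.231] pointing down, gripper open.
Joint ranges: [-2.94, 2.94], [-0.97, 2.17], [0.19, 2.56], [-1.23, 4.37], [0.02, 3.11], [-2.88, 2.88]. Speed limits (rad/s): [2.39, 2.39, 3.01, 3.14, 3.14, 3.14].

## Interface

Orientations are given as a unit quaternion [x, y, z, w].
In Python, from bench import env, kinematics, monitor, eyes, job gives the robot as it stands. The module is installed in compiled form; this text tells all that it offers. Calls block until the motion is done:
- env.reach(position, orientation): joint-space move of the TCP to a pose.
- env.movel(position, velocity=0.15, frame=None, guard=None): straight line of the TCP; frame=None keeps the orientation; velocity is the mean speed in m/s. With guard (N) it stops when the force on the tool has changed by that much, and returns True; else False.
- env.set_joints(angles): joint-space move.
- env.release() and env.close_gripper(effort=None): open the fingers fully, or close them until they stop; effort is the grip in N (None keeps the last).
- env.hold(seconds).
- kinematics.ik(position, orientation): joint angles nearest the present ones, or None.
- monitor.sense(): the state.
- eyes.grab_frame(name): name is "scene" or "side" or "wrist"; returns a dict with "frame" (400x640x3 uint8, red, green, blue), "mtx" (3x3 intrinsics, pixels), "k1" (the pictures are not rectified: a ray, as slopes to the right and down, at radius r is drawn at 1 + k1 r^2 times it, then the intrinsics apply), "view" (4x4, takes a point from world to camera coordinates). Camera axes: x right, y down, z forward; pixel columns grow to the right and rows downward; lengths in m; the calibration is good to about 2 mm. A picture is of the moment at which its call begins. There is no depth.
A pose or a line that the arm cannot do raises env.MotionError and nothing moves.
- job.hand_in(): hands the job in, once; it reports no verdict.
The state is a dict: "clock": time; "joints": joint angles; "qvel": joint speeds; "joint_efforts": joint torques, N m; "position": TCP position; "ee_rot": TCP orientation; "contact_force": force on the tool from outside, world axes, zero at the start; "ft_torque": the same for the moment, N m; "finger_gap": opening from 0.0 (shut) to 1.0 (fully open).
Only numpy, scipy, OpenCV 4.12 (cv2) and the standard library are available. Lean on these libraries where they do the work, as an engineer would, in place of code of your own. Each camera call takes 0.05 s, during which the arm holds its last target. There are 200 camera calls.

## Working session

There is one attempt and no reset: what is moved stays moved. The work goes in short steps, each a Python script; the robot and the scene stay as the last script left them, time stands still between calls to the robot, and variables do not carry over. Pictures are saved under pics/ and viewed, about 8 in all and at most 12, crops included, and the job is handed in when it is done.

```bash
mkdir -p pics; python3 - <<'E'
from bench import env, kinematics, monitor, eyes, job
import cv2, numpy as np
for n in ("scene","side"):
    f=eyes.grab_frame(n); cv2.imwrite(f"pics/{n}0.png",cv2.cvtColor(f["frame"],cv2.COLOR_RGB2BGR))
    np.savez(f"pics/{n}0.npz",**f); print(n,f["mtx"].tolist(),f["k1"],np.round(f["view"],4).tolist())
s=monitor.sense(); print(s)
E
```

```text
scene [[471.08561152811006, 0.0, 318.83454384369634], [0.0, 471.08561152811006, 192.45114902162115], [0.0, 0.0, 1.0]] -0.10475957078721496 [[-0.8638, 0.5037, -0.0116, 0.5212], [0.3102, 0.5135, -0.8, -0.1381], [-0.397, -0.6947, -0.5998, 2.0391], [0.0, 0.0, 0.0, 1.0]]
side [[380.60829589961037, 0.0, 316.1454723304975], [0.0, 380.60829589961037, 197.38756716403438], [0.0, 0.0, 1.0]] 0.016035646837658162 [[0.9647, -0.2632, -0.0073, -0.5939], [-0.1772, -0.6286, -0.7572, 0.1725], [0.1947, 0.7318, -0.6531, 1.0523], [0.0, 0.0, 0.0, 1.0]]
{'clock': 0.1, 'joints': array([ 9.92555253e-01,  3.13364244e-01,  1.49833181e+00, -2.69851568e-05,
        1.33105888e+00, -2.23395648e-01]), 'qvel': array([ 0.00089057, -0.00130552, -0.00219439,  0.00091136, -0.0013444 ,
        0.00060383]), 'joint_efforts': array([ 2.19682741e-03, -4.12899828e+01, -2.60138118e+01, -1.90296187e-04,
        3.10830786e-03, -1.95330250e-05]), 'position': array([0.18229242, 0.49208434, 0.2308186 ]), 'ee_rot': array([-0.4040688 ,  0.58077363,  0.40374329,  0.58001875]), 'contact_force': array([-0.48293606,  0.30447287, -0.11781128]), 'ft_torque': array([ 0.00070173,  0.00738536, -0.03477679]), 'finger_gap': 1.0027284921703883}
```

View pics/scene0.png

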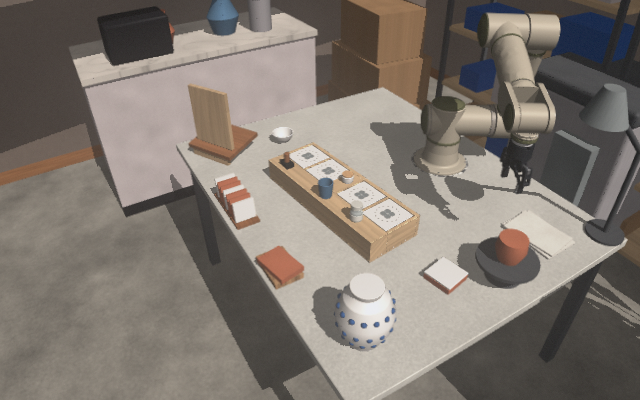

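View pics/side0.png

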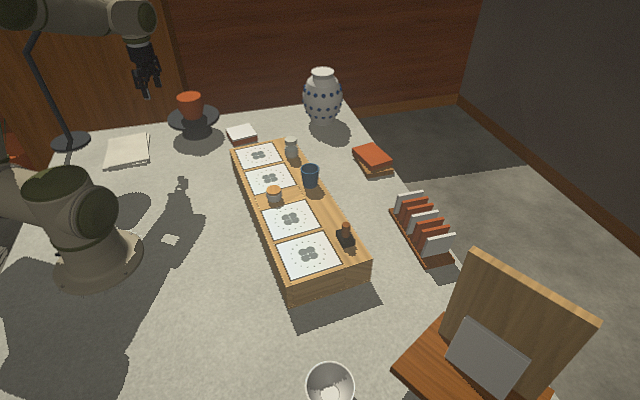

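The scene camera shows the case running from about (270,155) to (415,230). In the side camera it runs from about (232,145) to (370,300), with cover a farthest away. I'll enlarge the side view.

```bash
python3 - <<'E'
import cv2
a=cv2.imread("pics/side0.png")[130:310,220:385]; cv2.imwrite("pics/s1.png",cv2.resize(a,None,fx=3.3,fy=3.3,interpolation=cv2.INTER_CUBIC))
a=cv2.imread("pics/scene0.png")[135:255,262:422]; cv2.imwrite("pics/s2.png",cv2.resize(a,None,fx=5,fy=5,interpolation=cv2.INTER_CUBIC))
E
```

```text
(no output)
```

View pics/s1.png

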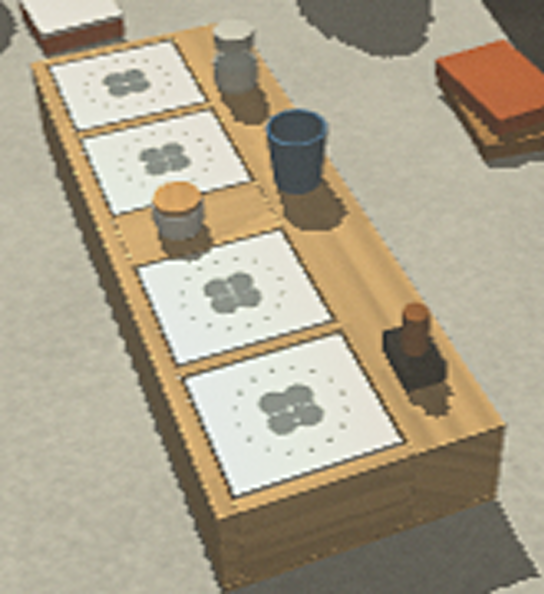

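View pics/s2.png

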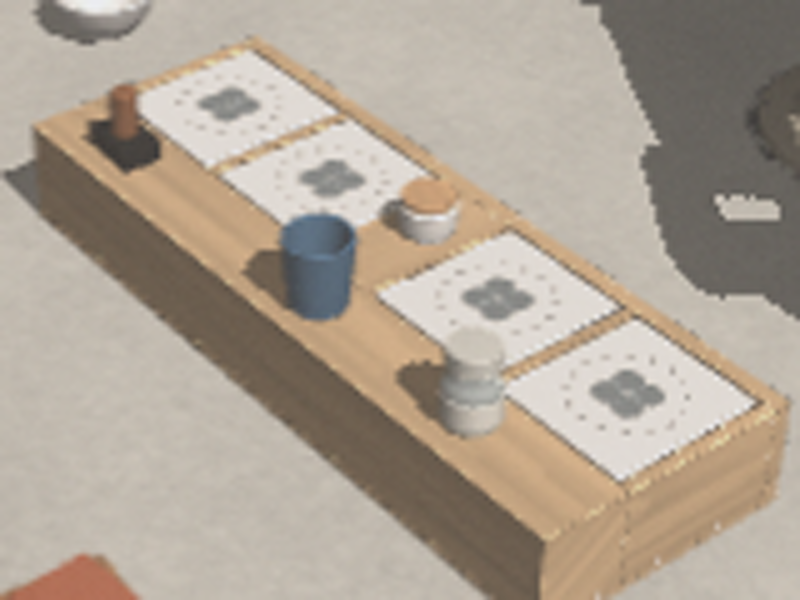

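Cover corners and centres can be read in both views: in the side crop cover a is at the top (127,83) and d at the bottom (292,408), and the rear ledge holds jar, cup and stamp. I'll fit the case pose to these points.

```bash
cat >h.py <<'E'
import numpy as np
from scipy.spatial.transform import Rotation as R
YC=dict(a=.234,b=.098,c=-.098,d=-.234); TOP=.09
def project(f,P):
    c=np.c_[P,np.ones(len(P))]@f["view"].T; s=c[:,:2]/c[:,2:3]
    s=s*(1+f["k1"]*(s**2).sum(1,keepdims=True)); K=f["mtx"]
    return s*[K[0,0],K[1,1]]+K[:2,2]
def to_world(p,q):   # p = case x,y,yaw ; q local pts
    q=np.atleast_2d(q).astype(float); c,s=np.cos(p[2]),np.sin(p[2])
    return np.c_[p[0]+c*q[:,0]-s*q[:,1],p[1]+s*q[:,0]+c*q[:,1],q[:,2]]
def ori(yaw,sign): # tool x down, tool z = sign*case y
    z=sign*np.array([-np.sin(yaw),np.cos(yaw),0]); x=np.array([0,0,-1.])
    return R.from_matrix(np.c_[x,np.cross(z,x),z]).as_quat()
E
python3 - <<'E'
from h import *; from scipy.optimize import least_squares
from bench import kinematics
def co(k): y=YC[k]; return dict(fl=(-.065,y+.06),rl=(.065,y+.06),rr=(.065,y-.06),fr=(-.065,y-.06),m=(0,y))
L={**{k+n:v for k in 'abcd' for n,v in co(k).items()},'Fl':(-.083,.309),'Fr':(-.083,-.309),'Rr':(.143,-.309),'Rl':(.143,.309)}
side=dict(am=(127,83),bm=(165,159),cm=(232,293),dm=(292,408),dfl=(185,378),drl=(345,335),drr=(405,440),dfr=(235,495),cfl=(137,265),crl=(283,230),crr=(333,322),cfr=(180,363),bfl=(83,140),brl=(210,107),brr=(252,183),bfr=(115,213),afl=(50,68),arl=(177,41),arr=(211,104),afr=(79,130),Fr=(220,515),Rr=(503,428))
scene=dict(am=(628,394),bm=(498,298),cm=(333,178),dm=(229,103),afl=(760,402),arl=(622,482),arr=(505,378),afr=(632,318),bfl=(622,305),bfr=(510,235),brr=(378,293),dfr=(248,50),drl=(213,165),Fl=(790,402),Rl=(543,545),Rr=(35,128),Fr=(255,38))
obs=[]
for n,d,s,o in(("side",side,3.3,(220,130)),("scene",scene,5,(262,135))):
    f=dict(np.load(f"pics/{n}0.npz")); obs.append((f,np.array([(*L[k],TOP) for k in d]),np.array([*d.values()])/s+o,list(d)))
fun=lambda p,O=obs:np.concatenate([(project(f,to_world(p,q))-u).ravel() for f,q,u,_ in O])
for O in([obs[0]],[obs[1]],obs):
    r=least_squares(fun,[.5,0,0],args=(O,),loss="soft_l1"); print(np.round(r.x,4),np.sqrt(np.mean(fun(r.x,O)**2)),np.abs(fun(r.x,O)).max())
p=r.x; np.save("pose.npy",p)
for k in 'abcd':
    w=to_world(p,(-.047,YC[k],.12))[0]
    print(k,w.round(3),np.hypot(*w[:2]).round(3),[None if (j:=kinematics.ik(w,ori(p[2],s))) is None else j.round(2) for s in(1,-1)])
E
```

```text
[0.5129 0.0226 0.1125] 0.6785807864384774 1.859914965009068
[0.5083 0.0298 0.116 ] 0.6148214899203839 1.9754929584197498
[0.5116 0.0253 0.1165] 1.0561382249308424 2.5100049705702645
a [0.438 0.252 0.12 ] 0.505 [array([ 0.29,  0.39,  1.7 , -0.  ,  1.05, -1.4 ]), array([ 0.29,  0.39,  1.7 , -0.  ,  1.05,  1.74])]
b [0.454 0.117 0.12 ] 0.468 [array([ 0.  ,  0.32,  1.81, -0.  ,  1.01, -1.69]), array([ 0.  ,  0.32,  1.81, -0.  ,  1.01,  1.46])]
c [ 0.476 -0.078  0.12 ] 0.483 [array([-0.4 ,  0.34,  1.77, -0.  ,  1.03, -2.09]), array([-0.4 ,  0.34,  1.77, -0.  ,  1.03,  1.05])]
d [ 0.492 -0.213  0.12 ] 0.536 [array([-0.63,  0.45,  1.61, -0.  ,  1.08, -2.31]), array([-0.63,  0.45,  1.61, -0.  ,  1.08,  0.83])]
```

```bash
cat >>h.py <<'E'
def probe(k,p):
    from bench import env, monitor
    O=ori(p[2],-1); at=lambda z:to_world(p,(-.045,YC[k],z))[0]
    if monitor.sense()["position"][2]>.2: env.reach(at(.16),O)
    else: env.movel(at(.14),.25,O)
    env.movel(at(.102),.12); env.hold(.2)
    f0=monitor.sense()["contact_force"]
    hit=env.movel(at(.081),.02,guard=5)
    s=monitor.sense(); print(k,"guard",hit,"z",s["position"][2].round(4),"dF",(s["contact_force"]-f0).round(2),"t",round(s["clock"],2),flush=True)
    if hit or s["position"][2]>.083: env.movel(at(.14),.15)
    return hit
E
python3 - <<'E'
from h import *; from bench import env
p=np.load("pose.npy"); env.close_gripper(); 
for k in 'abcd':
    if not probe(k,p): print("rocks:",k); break
E
```

```text
a guard True z 0.0892 dF [-0.86 -0.79  5.79] t 4.1
b guard False z 0.0811 dF [0.59 0.81 0.43] t 7.15
rocks: b
```

Cover a stopped the finger at 89 mm. Cover b gave way past 81 mm, but with little force, so I'll look before pushing further.

```bash
python3 - <<'E'
from bench import eyes, monitor
import cv2
f=eyes.grab_frame("side")["frame"][100:310,190:390]
s=eyes.grab_frame("scene")["frame"][120:255,262:430]
f=cv2.resize(f,None,fx=2.2,fy=2.2,interpolation=2); s=cv2.resize(s,(358,288),interpolation=2)
import numpy as np
c=np.zeros((462,800,3),'uint8'); c[:,:440]=f; c[:288,442:]=s
cv2.imwrite("pics/p1.png",c[...,::-1]); print(monitor.sense()["contact_force"])
E
```

```text
[-0.03599706  0.39715166  0.46741527]
```

View pics/p1.png

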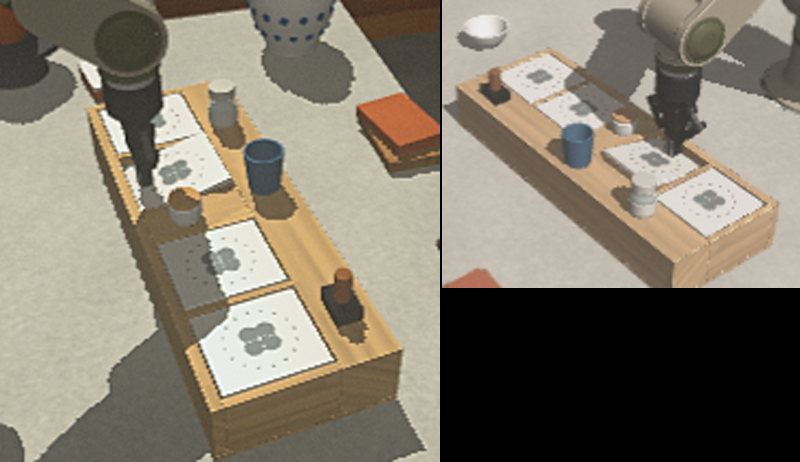

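Cover b has tilted: its rear edge is raised at about (230,185) in the composite, and the fingertip rests on its front half. I'll push on to the stop.

```bash
python3 - <<'E'
from h import *; from bench import env, monitor, eyes
import cv2
p=np.load("pose.npy"); at=lambda x,z:to_world(p,(x,YC['b'],z))[0]
def st(n): s=monitor.sense(); print(n,"z",s["position"][2].round(4),"F",s["contact_force"].round(2),"t",round(s["clock"],2),flush=True)
st("start"); hit=env.movel(at(-.045,.058),.03,guard=18); st(hit)
env.hold(.3); st("held")
E
```

```text
start z 0.0811 F [-0.04  0.4   0.47] t 7.25
True z 0.0659 F [-3.96 -0.75 11.7 ] t 7.81
held z 0.0659 F [-4.46 -1.11 11.71] t 8.11
```

```bash
python3 - <<'E'
from h import *; from bench import env, monitor, eyes
import cv2
p=np.load("pose.npy"); at=lambda x,z:to_world(p,(x,YC['b'],z))[0]
def st(n): s=monitor.sense(); print(n,"z",s["position"][2].round(4),"F",s["contact_force"].round(2),"t",round(s["clock"],2),flush=True)
hit=env.movel(at(-.045,.060),.02,guard=10); st(hit); env.hold(.3); st("held")
env.movel(at(-.045,.14),.1); env.movel(at(-.10,.25),.25); env.movel(at(-.2,.30),.25); st("up")
for n in("side","scene"): np.savez(f"pics/{n}1.npz",**eyes.grab_frame(n))
f=np.load("pics/side1.npz")["frame"][120:220,220:330]; s=np.load("pics/scene1.npz")["frame"][145:245,310:420]
c=np.hstack([cv2.resize(i,(400,364),interpolation=2) for i in(f,s)])
cv2.imwrite("pics/p2.png",c[...,::-1])
E
```

```text
True z 0.0659 F [-4.93 -0.86 11.38] t 8.32
held z 0.0659 F [-4.84  0.   11.52] t 8.62
up z 0.299 F [ 0.6   1.03 -0.19] t 10.75
```

View pics/p2.png

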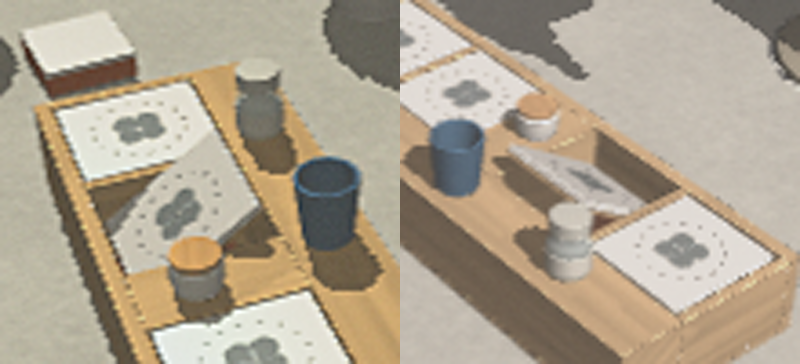

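Cover b stands tilted with an open pocket in front; the pot, cup and jar are upright. In the composite, its rear-right top corner is at (262,208) in the side view and (510,148) in the scene view. I'll compare with the corners predicted for different tilts.

```bash
python3 - <<'E'
from h import *; import cv2
P={"side":((.5129,.0226,.1125),(220,120)),"scene":((.5083,.0298,.116),(310,145))}
for n,(p,o) in P.items():
    f=dict(np.load(f"pics/{n}1.npz")); print(n,'centre, rear-right, rear-left, front-right, front-left (composite px)')
    for t in(.45,.5,.55,.6,.65):
        q=[(x*np.cos(t)-.006*np.sin(t),.098+y,.084+x*np.sin(t)+.006*np.cos(t)) for x,y in((0,0),(.065,-.06),(.065,.06),(-.065,-.06),(-.065,.06))]
        print(t,((project(f,to_world(p,q))-o)*400/110+[400*(n=='scene'),0]).round(0).astype(int).tolist())
    if n=='side': c=cv2.resize(f["frame"][135:190,245:300],(600,600),interpolation=2)
    else: c=0
    if n=='side': S=c
f=np.load("pics/scene1.npz")["frame"][175:215,335:390]; f=cv2.resize(f,(600,436),interpolation=2)
cv2.imwrite("pics/p3.png",np.vstack([S[:,:],f])[...,::-1]) if 0 else cv2.imwrite("pics/p3.png",S[...,::-1])
E
```

```text
side centre, rear-right, rear-left, front-right, front-left (composite px)
0.45 [[180, 212], [267, 210], [222, 133], [135, 297], [100, 214]]
0.5 [[180, 212], [264, 208], [220, 130], [137, 300], [102, 217]]
0.55 [[180, 213], [262, 206], [218, 128], [139, 302], [103, 219]]
0.6 [[179, 213], [260, 204], [215, 126], [141, 304], [106, 221]]
0.65 [[179, 213], [257, 202], [213, 125], [144, 306], [108, 223]]
scene centre, rear-right, rear-left, front-right, front-left (composite px)
0.45 [[590, 181], [507, 152], [586, 211], [593, 155], [673, 211]]
0.5 [[590, 181], [508, 149], [588, 208], [592, 158], [671, 214]]
0.55 [[590, 181], [510, 146], [590, 205], [591, 160], [670, 217]]
0.6 [[591, 182], [511, 143], [591, 202], [590, 163], [669, 220]]
0.65 [[591, 182], [513, 140], [593, 199], [589, 166], [668, 222]]
```

View pics/p3.png

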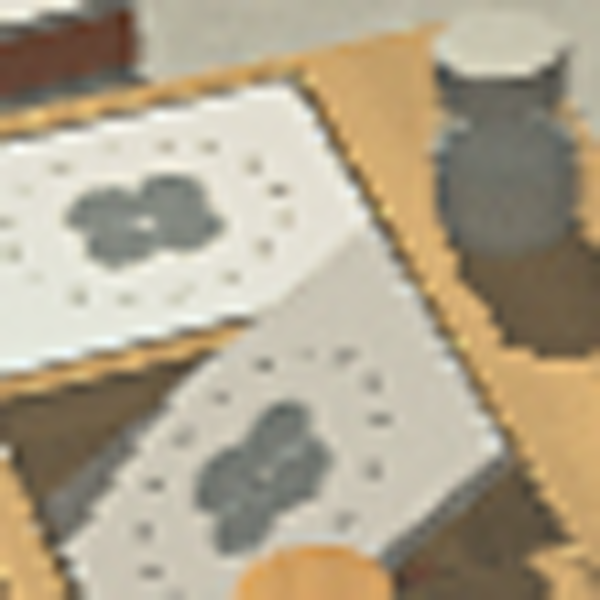

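The crop puts the rear-right corner at composite (260,204), which means 0.60 rad. The coarser scene reading gives about 0.52. I'll settle it by touch: press the front once more and measure the slope of the cover at two x positions.

```bash
python3 - <<'E'
from h import *; from bench import env, monitor, eyes
p=np.load("pose.npy"); at=lambda x,z:to_world(p,(x,YC['b'],z))[0]
env.movel(at(-.10,.25),.3); env.movel(at(-.05,.11),.2)
r=[]
for x,g in((-.05,20),(-.03,8),(-.05,8)):
    env.movel(at(x,.095),.1); env.hold(.2)
    hit=env.movel(at(x,.052),.02,guard=g); env.hold(.3); s=monitor.sense()
    c,sn=np.cos(p[2]),np.sin(p[2]); d=s["position"]-[p[0],p[1],0]; lx=c*d[0]+sn*d[1]
    r.append((lx,s["position"][2])); print(hit,np.round(r[-1],4),s["contact_force"].round(2),round(s["clock"],2),flush=True)
    env.movel(at(x,.1),.1)
for i in(0,2): print("tilt",np.arctan((r[1][1]-r[i][1])/(r[1][0]-r[i][0])))
env.movel(at(-.10,.25),.25); env.movel(at(-.2,.30),.25)
for n in("side","scene"): np.savez(f"pics/{n}2.npz",**eyes.grab_frame(n))
import cv2
f=[cv2.absdiff(np.load(f"pics/{n}1.npz")["frame"],np.load(f"pics/{n}2.npz")["frame"])[y:y+100,x:x+110].max(2) for n,x,y in(("side",220,120),("scene",310,145))]
print("changed px",[int((i>40).sum()) for i in f],monitor.sense()["clock"])
im=np.load("pics/side2.npz")["frame"]; cv2.imwrite("pics/p4.png",im[...,::-1])
E
```

```text
True [-0.0498  0.0624] [-3.9  -0.25 10.19] 14.57
True [-0.0298  0.0762] [-2.26 -0.18  7.91] 17.07
True [-0.0498  0.0625] [-2.08 -0.04  8.22] 19.82
tilt 0.6040893276526235
tilt 0.6004153412238513
changed px [0, 1] 21.8333
```

View pics/p4.png

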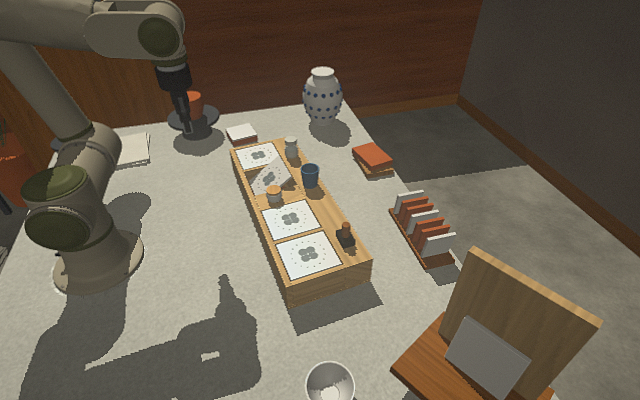

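The touch slope gives 0.60 rad, which is the open stop. The picture shows cover b open at (270,178), everything else in place and the arm clear, so I'm handing in.

```bash
python3 - <<'E'
from bench import job
print(job.hand_in())
E
```

```text
the job is handed in; nothing more can be done
None
```

Cover b was the one that rocks. I pushed its front half down to the stop, left it standing open, and handed the job in at about 22 s of the 45 s allowed.

- **Finding it:** I pressed lightly with the closed fingertips. Cover a held firm at about 5.8 N, and b gave way with almost no force. I did not touch c and d.
- **Fully open:** Touching the open cover at two points gave a tilt of 0.600 and 0.604 rad, against the 0.60 rad stop. The close-up from the side camera agreed. My coarser reading from the scene camera gave only about 0.52 rad, which I put down to reading error.
- **Left as it was:** The picture before hand-in showed the pots and tools upright in their places, covers a, c and d shut, and the arm clear. The area around cover b had not changed since the first full opening.
- **Camera disagreement:** The two cameras' fits of the case position differed by about 5–7 mm. I used the joint fit of both, and it was close enough for the pressing.

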